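# Index the stamping dial and lift the stamped cup

## Robot

A 6-joint arm with a two-finger parallel gripper is mounted at the origin on the work surface. World frame = base frame: x ahead of the robot, y to its left, z up, the work surface at z = 0. Lengths are in m, angles in degrees, forces in N, time in s.
With the tool pointing down it reaches from about 0.4 to 0.825 m from the base axis. Payload 7 kg.
Tool frame: the origin (TCP) lies at the very end of the fingers, on their centre line; the grasp point (between the pads) lies 19 mm behind it (grasp_offset is the x of the grasp point in the tool frame, in m); x points along the fingers, y is the direction in which the jaws open and shut, and the axes are right-handed (so a half turn about x gives the same grasp; the last joint's range is limited). The gripper opens to 88 mm and grips with 3 to 60 N. Pads are 19 mm wide; open, the fingers measure 130 mm over their backs; the gripper's body (78 mm by 193 mm) begins 47 mm behind the grasp point.
Start: joints at [93.856, 20.546, 0.682, 0, -70.136, -16.507], TCP at [0.148, 0.659, 0.205] pointing down, gripper open.
Joint ranges: [-176.03, 176.03], [-82.01, 121.73], [-58.28, 71.71], [-173.87, 95.51], [-174.79, -0.11], [-173.66, 173.66]. Speed limits (degrees/s): [136.94, 136.94, 172.46, 180, 180, 180].

## Interface

Orientations are given as [roll, pitch, yaw] about the fixed x, y, z axes, in that order (R = Rz(yaw) Ry(pitch) Rx(roll)).
In Python, from plant import get_obs, snapshot, close_job, grasp_offset gives the robot as it stands.
- The arm moves only by the tool carry_out, never from a script. Its argument "series" is a list that holds one entry, the list of rows, each a list of 6 numbers: the shift along the tool's x, y, z in mm, then the turn, a rotation vector about the tool's x, y, z in degrees. A call has 1 to 10 rows; each row is the pose to reach, as a shift and turn from the pose commanded when the call began, along the tool's axes at that moment; what a row does not reach only later rows make up. A row lasts 1/8 s, in which the tool goes at most 62.5 mm and 10.7 degrees, less where a joint would pass 70% of its speed; a pose out of reach is approached as far as the arm can. A call with a gripper value outside its range is refused whole. "hand" is the gripper's target within -1 to 1 (shut at 1, half-way at 0, fully open at -1), set as the call begins (left out, the last holds). The fingers move at their own pace and stop on an object; the grip force is fixed at half the most. Time passes only in rows, so rows that repeat a pose let the fingers close. It gives the time, the measured TCP pose, the force and the opening at its end, in the units of the state.
- get_obs(): the state, without advancing time (a new reading comes with each control period).
- snapshot(name): name is "side" or "top" or "wrist"; returns a dict with "color" (480x640x3 uint8, red, green, blue), "fx", "fy", "cx", "cy" (pixels), "eye" and "attitude" of the camera in the world. Camera axes: x right, y down, z forward; pixel columns grow to the right and rows downward; lengths in m; the calibration is good to about 2 mm. A picture is of the moment at which its call begins. There is no depth.
- close_job(): hands the job in, once; it reports no verdict.
The state is a dict: "clock": time; "joint_pos": joint angles; "qvel": joint speeds; "tau": joint torques, N m; "tool_pos": TCP position; "orientation": TCP orientation; "force": force on the tool from outside, world axes, zero at the start; "moment": the same for the moment, N m; "opening": finger opening in m.
Only numpy, scipy, OpenCV 4.12 (cv2) and the standard library are available. Lean on these libraries where they do the work, as an engineer would, in place of code of your own. Each camera call takes 0.05 s, during which the arm holds its last target.

## Task

The upside-down cup under the stamping press has just been stamped: turn the dial one click clockwise (seen from above) so that this cup comes round to the take-off place, the dial's place nearest the robot, and let the dial settle in its detent. Then take that cup by its sides and lift it about 10 cm straight up off its chuck, foot up and level all the way, and finish while still holding it there, level and still, so that the stamp can be looked at. Leave the other cups on their chucks and the other things on the bench where they are.

Things in the scene. Friction and masses are not known exactly. Their poses are not given: they have to be found in the camera images.
- machine: Fixed stamping press with dial feed on a cast bedplate 260 x 500 mm. Origin: on the bench under the dial's axis. Its -x looks to the robot (yaw within 0.3). Aluminium dial 340 mm across, top face at 72 mm. Four places 125 mm from the axis: take-off -x, press -y, unstamped cups +x and +y. Press: die at -y place 165 mm up, head from 240 mm up, 70 mm wide, lever to 490 mm on its far side.
- dial (a joint): Dial angle, rad: 0 at start, growing clockwise seen from above. Spring detent every 1.571 rad (one click): it resists with about 0.6 N m (4 N at a handle) on leaving a detent, falling to nothing half-way (0.785), and beyond that pulls on into the next one; left free it settles within 0.02 rad in about 2 s. Some damping (0.5 N m s/rad). No end stop: it can be turned too far.
- handle (a point): Middle of the grip of the upright black turning handle that starts between the press and the take-off place (machine frame -110, -110 mm) and turns with the dial. Fixed round pin, 18 mm in diameter, 60 mm tall, top 132 mm above the bench; this point 110 mm above the bench, 155 mm from the axis. Three more stand at quarter turns. One click carries it across the front to (-110, +110) mm.
- takeoff (a point): Fixed point: middle of the chuck's upper face at the take-off place, 80 mm above the bench, 125 mm from the dial's axis. A chuck at each place turns with the dial: white flange 76 mm across, 8 mm thick, on which the cup's rim rests, and a plug 39 mm across, 25 mm tall, standing up inside the cup. This chuck starts empty.
- cup_a_mid (a point): Centre (half-way up) of the freshly stamped cup, at the start under the press. All cups: plain clay, straight-sided, upside down, outside diameter 56 mm, height 68 mm, wall 5 mm (hole 46 mm wide), 0.12 to 0.25 kg; the upper 10 mm narrow to a foot 41 mm across. z is the cup's axis, up to the foot. On a chuck this point is 114 mm above the bench.
- cup_a: The same stamped cup; origin at the middle of its rim (34 mm below cup_a_mid).
- cup_b_mid (a point): Centre of an unstamped cup, on the chuck at the machine's +x place at the start.
- cup_c_mid (a point): Centre of an unstamped cup, on the chuck at the machine's +y place at the start.
- chuck_a (a point): Turns with the dial: where the middle of cup_a is when it sits on its chuck.
- chuck_b (a point): Turns with the dial: where the middle of cup_b is when it sits on its chuck.
- chuck_c (a point): Turns with the dial: where the middle of cup_c is when it sits on its chuck.
- cup_d_mid (a point): Centre of a finished cup, upside down on the wooden ware board (18 mm thick) at the left of the bench; not to be disturbed.
- cup_e_mid (a point): Centre of a second finished cup on the ware board; not to be disturbed.
- saucer: Loose clay saucer, 117 mm across, 17 mm high, on the bench; origin under its centre. Not to be disturbed.
- lidded_pot: Loose clay pot with a knobbed lid, 124 mm across, 93 mm high; origin under its centre. Not to be disturbed.
- rib: Loose flat wooden potter's rib, 100 x 60 x 7 mm; origin under its middle. Not to be disturbed.
- loop_tool: Loose turning tool with a wooden handle and a wire loop, 185 mm long, 16 mm high; origin near its middle, loop to its +x. Not to be disturbed.
Not all that is in view belongs to the job. What is shaped like the cup_a but blue or purple is not meant.

How it is judged:
By the outcome, as a careful person would: the job done as asked, in the order asked, and still so for the second after the job is handed in, while the arm keeps its last pose, push and grip.
It also fails if it takes over 56 s, if anything falls off the work surface, if the arm or the gripper's body presses on something with over 40 N, if the wrist force passes 120 N, or if a joint passes its speed limit or range.

## Working session

There is one attempt and no reset: what is moved stays moved. The work goes in short steps, Python scripts to look and compute and a tool call to move; the robot and the scene stay as the last step left them, time stands still between calls to the robot, and variables do not carry over. Pictures are saved under pics/ and viewed, and the job is handed in when it is done.

Besides the shell and the picture viewer there is one more tool, called after "Emit:" as name(argument=value, ...), one argument or row to a line, values as JSON. carry_out: Moves the arm, as the interface text tells. Its arguments: {"type":"object","properties":{"series":{"type":"array","items":{"type":"array","items":{"type":"array","items":{"type":"number"}}}},"hand":{"type":"number"}},"required":["series"]}

```bash
ls; mkdir -p pics; python3 - <<'E'
from plant import *
import cv2
print(get_obs(), grasp_offset)
for n in ["side","top","wrist"]:
    s=snapshot(n); cv2.imwrite(f"pics/{n}0.png",s["color"][:,:,::-1])
    print(n,{k:v for k,v in s.items() if k!="color"})
E
```

```text
pics
{'clock': 0.0, 'joint_pos': array([ 9.38549054e+01,  2.05918024e+01,  6.34344035e-01, -2.02918479e-02,
       -7.01343613e+01, -1.65079418e+01]), 'qvel': array([-0.038532  , -0.10139989,  0.0425584 ,  0.03485051,  0.03598816,
       -0.11623821]), 'tau': array([ 5.78264280e-04, -5.82713163e+01,  2.93064398e+01,  6.99761868e+00,
        7.04852573e-03, -1.61838111e-04]), 'tool_pos': array([0.14775662, 0.65810485, 0.20362235]), 'orientation': array([ 94.77319291,  89.90621915, -97.88675433]), 'force': array([-0.12245471, -0.23889467,  0.74198658]), 'moment': array([-0.04127939,  0.0183413 ,  0.00709121]), 'opening': 0.08729360492825144} -0.0188
side {'fx': 572.9628983372705, 'fy': 572.9628983372705, 'cx': 324.29377686209915, 'cy': 238.36115176160325, 'eye': array([-0.04784153, -0.91607061,  1.2135237 ]), 'attitude': array([-136.63174139,   -0.49496762,  -31.14107485])}
top {'fx': 485.01293324202686, 'fy': 485.01293324202686, 'cx': 313.3574775399863, 'cy': 244.552609223295, 'eye': array([ 0.42470918, -0.01024645,  1.20419463]), 'attitude': array([-1.75684278e+02, -1.07206647e-01, -9.08360251e+01])}
wrist {'fx': 363.6065195753467, 'fy': 363.6065195753467, 'cx': 319.92661908706697, 'cy': 232.24427901905568, 'eye': array([0.21410106, 0.64339227, 0.38400122]), 'attitude': array([ 1.65508150e+02, -8.38330294e-02, -1.02679647e+02])}
```

View pics/top0.png

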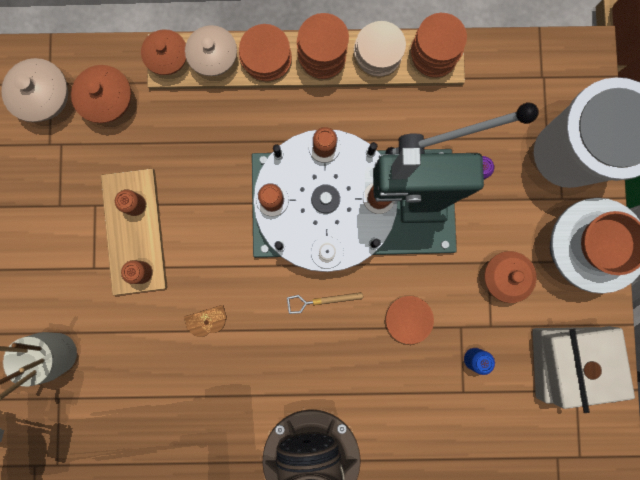

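View pics/side0.png

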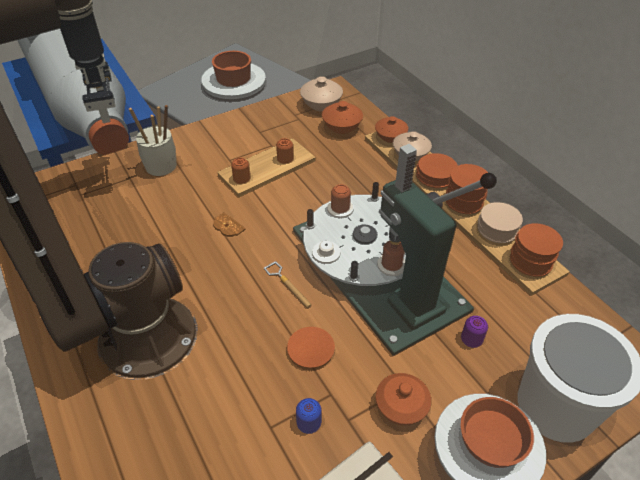

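View pics/wrist0.png

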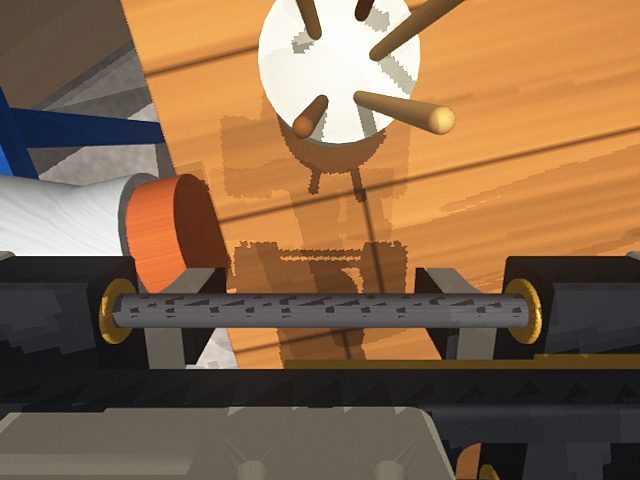

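The top view shows the dial centre near (325,199) and the empty take-off chuck at (327,251). cup_b is at (325,143), cup_c at (271,197), and cup_a under the press at about (379,197). The handles are at (375,243), (280,246), (278,151) and (373,149). The blue cup at (480,362) and the purple one at (487,168) are decoys. I'll enlarge this area.

```bash
cat > h.py <<'E'
import numpy as np
from scipy.spatial.transform import Rotation as R
CAM={}
def cam(s): return dict(K=(s["fx"],s["fy"],s["cx"],s["cy"]),eye=np.array(s["eye"]),R=R.from_euler('xyz',s["attitude"],degrees=True).as_matrix())
def ray(c,u,v,z):
    fx,fy,cx,cy=c["K"]; d=c["R"]@np.array([(u-cx)/fx,(v-cy)/fy,1]); return c["eye"]+d*(z-c["eye"][2])/d[2]
def proj(c,p):
    q=c["R"].T@(np.array(p)-c["eye"]); fx,fy,cx,cy=c["K"]; return fx*q[0]/q[2]+cx, fy*q[1]/q[2]+cy
E
python3 - <<'E'
from plant import *; from h import *
import cv2
im=cv2.imread("pics/top0.png")
cv2.imwrite("pics/topc.png",cv2.resize(im[120:280,235:435],None,fx=4,fy=3.75*4/3.75,interpolation=cv2.INTER_CUBIC)[:600])
im=cv2.imread("pics/side0.png")
cv2.imwrite("pics/sidec.png",cv2.resize(im[160:310,280:480],None,fx=4,fy=4,interpolation=cv2.INTER_CUBIC))
t=cam(snapshot("top"))
for n,u,v,z in [("dial",325,199,.085),("take",327,251,.1),("b",325,133,.148),("c",269,190,.148),("h",376,242,.132),("h2",279,246,.132),("h3",277,149,.132),("h4",373,147,.132)]: print(n,ray(t,u,v,z))
E
```

```text
dial [ 0.61520136 -0.04225926  0.085     ]
take [ 0.49280383 -0.04442754  0.1       ]
b [ 0.75261346 -0.04288656  0.148     ]
c [0.62625371 0.08252949 0.148     ]
h [ 0.50925615 -0.15246533  0.132     ]
h2 [0.50346984 0.06274732 0.132     ]
h3 [0.7223574  0.06521976 0.132     ]
h4 [ 0.72389988 -0.15092671  0.132     ]
```

View pics/topc.png

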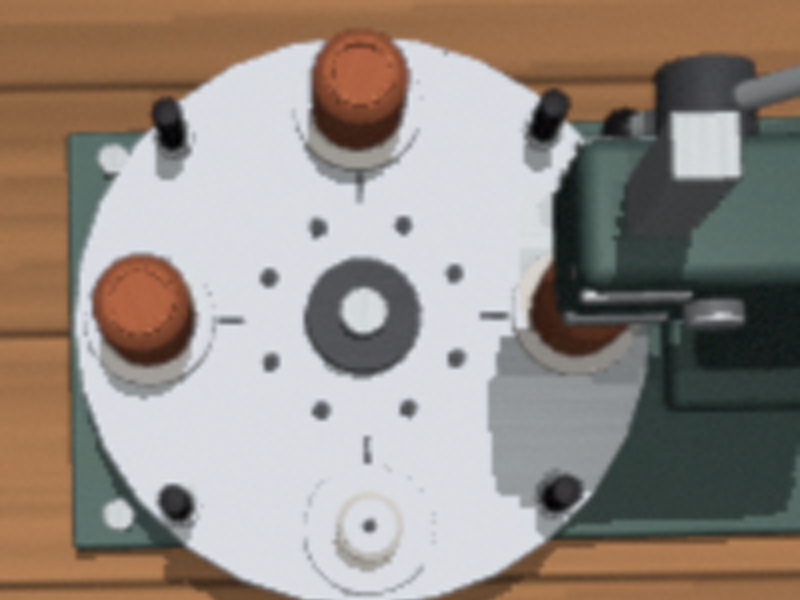

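View pics/sidec.png

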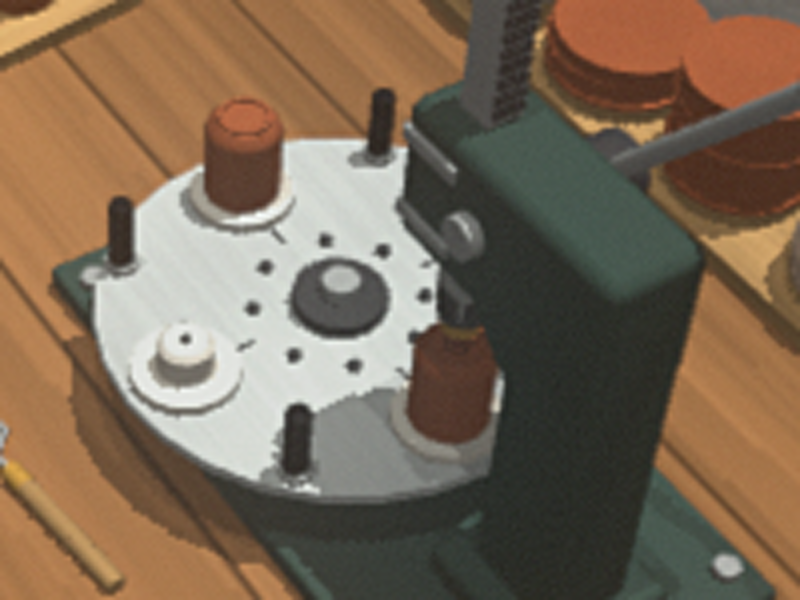

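```bash
cat > fit.py <<'E'
from plant import *; from h import *
from scipy.optimize import least_squares
t=cam(snapshot("top")); s=cam(snapshot("side"))
q=.1096
# top crop px, machine pts
P=[(t,235,120,369,526,(-.125,0,.105)),(t,235,120,360,76,(.125,0,.148)),(t,235,120,140,300,(0,.125,.148)),
(t,235,120,565,489,(-q,-q,.132)),(t,235,120,177,498,(-q,q,.132)),(t,235,120,166,108,(q,q,.132)),(t,235,120,554,100,(q,-q,.132)),
(s,280,160,185,338,(-.125,0,.105)),(s,280,160,244,115,(0,.125,.148)),(s,280,160,297,410,(-q,-q,.132)),(s,280,160,121,203,(-q,q,.132)),(s,280,160,382,95,(q,q,.132))]
def f(p):
    r=[]
    for c,x0,y0,x,y,m in P:
        a=p[2]; w=(p[0]+m[0]*np.cos(a)-m[1]*np.sin(a),p[1]+m[0]*np.sin(a)+m[1]*np.cos(a),m[2])
        u,v=proj(c,w); r+=[u-x0-x/4,v-y0-y/4]
    return np.array(r)
o=least_squares(f,[.615,-.042,0],loss='soft_l1')
print(o.x,np.degrees(o.x[2])); print(f(o.x).reshape(-1,2).round(1))
E
python3 fit.py
```

```text
[ 0.61768834 -0.04465416  0.00990484] 0.5675057902074092
[[ 0.5 -0.6]
 [ 0.3 -1.6]
 [ 0.  -0.6]
 [ 1.  -0.2]
 [-0.8 -0.1]
 [ 0.1  0.3]
 [ 0.4  0. ]
 [-0.8  0.2]
 [-0.9  0.2]
 [-0.3  0. ]
 [-1.1 -0.3]
 [-0.4 -0.8]]
```

```bash
cat >> h.py <<'E'
def state():
    from plant import get_obs
    o=get_obs(); return o,R.from_euler('xyz',o["orientation"],degrees=True).as_matrix()
E
python3 - <<'E'
from h import *; from plant import *
o,T=state(); print(T.round(3)); w=snapshot("wrist")
c=cam(w); print("cam in tool",T.T@(c["eye"]-o["tool_pos"]), (T.T@c["R"]).round(2)); print(o['clock'])
for g in ((0,-1,0),(0,1,0)):
    G=np.column_stack([(0,0,-1),g,np.cross((0,0,-1),g)]); print(g,R.from_matrix(T.T@G).as_rotvec(degrees=True), "cam off",G@(T.T@(c["eye"]-o["tool_pos"])))
for p in [(.45,.40,.25),(.511,-.155,.20)]: print(T.T@(np.array(p)-o["tool_pos"])*1000)
E
```

```text
[[-0.    -0.219 -0.976]
 [-0.001 -0.976  0.219]
 [-1.     0.001 -0.   ]]
cam in tool [-1.80260505e-01  1.35792551e-04 -6.80041034e-02] [[-0.   -0.25  0.97]
 [ 1.   -0.   -0.  ]
 [ 0.    0.97  0.25]]
0.3
(0, -1, 0) [-1.26512799e+01  1.24323243e-04 -2.97918918e-02] cam off [ 6.80041034e-02 -1.35792551e-04  1.80260505e-01]
(0, 1, 0) [ 1.67348714e+02 -4.36855091e-02 -1.82302090e-04] cam off [-6.80041034e-02  1.35792551e-04  1.80260505e-01]
[ -45.63362523  186.0155431  -351.46768116]
[   4.64885894  714.1548853  -532.5381288 ]
```

Emit:
carry_out(
  series=[
    [[-5,19,-35,10,0,0],[-9,37,-70,20,0,0],[-14,56,-105,30,0,0],[-18,74,-141,40,0,0],[-23,93,-176,50,0,0],[-28,112,-211,60,0,0],[-32,130,-246,70,0,0],[-37,149,-281,80,0,0],[-41,167,-316,90,0,0],[-46,186,-351,100,0,0]],
  ],
  hand=0,
)

```text
clock: 1.6
tool_pos: [0.4504, 0.3993, 0.2508]
orientation: [24.0, 90.0, 91.0]
force: [0.8, 0.5, 0.1]
opening: 0.0438
```

```bash
cat > rel.py <<'E'
import sys; from h import *
o,T=state(); p=np.array([float(a) for a in sys.argv[1:4]])
np.set_printoptions(suppress=True,precision=2)
g=(0,1,0); G=np.column_stack([(0,0,-1),g,np.cross((0,0,-1),g)])
print(o["clock"],o["tool_pos"].round(4),"F",o["force"],"open",round(o["opening"],4),"q",o["joint_pos"]); print("shift",T.T@(p-o["tool_pos"])*1000,"turn",R.from_matrix(T.T@G).as_rotvec(degrees=True))
E
python3 rel.py .511 -.155 .20
```

```text
1.6 [0.45 0.4  0.25] F [0.85 0.46 0.09] open 0.0438 q [ 60.14  12.21  -4.84  -0.   -72.94 -83.11]
shift [  50.68 -272.15 -486.68] turn [67.03  0.01 -0.01]
```

Emit:
carry_out(
  series=[
    [[5,-27,-49,7,0,0],[10,-54,-97,14,0,0],[15,-82,-146,20,0,0],[20,-109,-195,27,0,0],[25,-136,-243,34,0,0],[30,-163,-292,40,0,0],[35,-190,-341,47,0,0],[40,-218,-389,54,0,0],[45,-245,-438,60.5,0,0],[50,-272,-487,67,0,0]],
  ],
)

```text
clock: 2.85
tool_pos: [0.5131, -0.1558, 0.2007]
orientation: [1.2, 90.0, 1.3]
force: [1.4, 0.2, 0.8]
opening: 0.0434
```

```bash
python3 rel.py .509 -.155 .097; python3 - <<'E'
from h import *; from plant import *
import cv2
for n in ("wrist","side"):
    s=snapshot(n); im=s["color"][:,:,::-1].copy(); c=cam(s)
    for p in [(.509,-.155,.132),(.493,-.046,.105)]:
        u,v=proj(c,p); print(n,u,v); cv2.drawMarker(im,(int(u),int(v)),(0,255,0),0,12,1)
    cv2.imwrite(f"pics/{n}1.png",im)
E
```

```text
2.85 [ 0.51 -0.16  0.2 ] F [1.36 0.23 0.81] open 0.0434 q [  4.07   7.6  -17.19   0.   -65.17 -93.93]
shift [103.75   0.81  -4.19] turn [ 0.14  0.05 -0.  ]
wrist 321.5459995181807 228.99196513004736
wrist 463.5855188271622 200.45484928789222
side 353.77400081601974 262.4733326052019
side 325.57431624443655 244.6524474604726
```

View pics/wrist1.png

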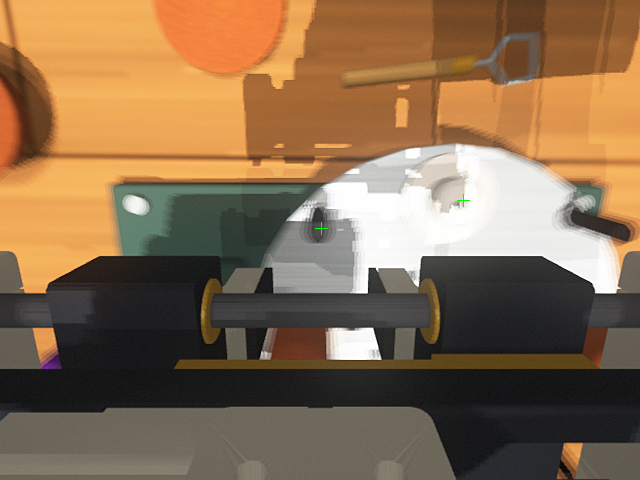

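View pics/side1.png

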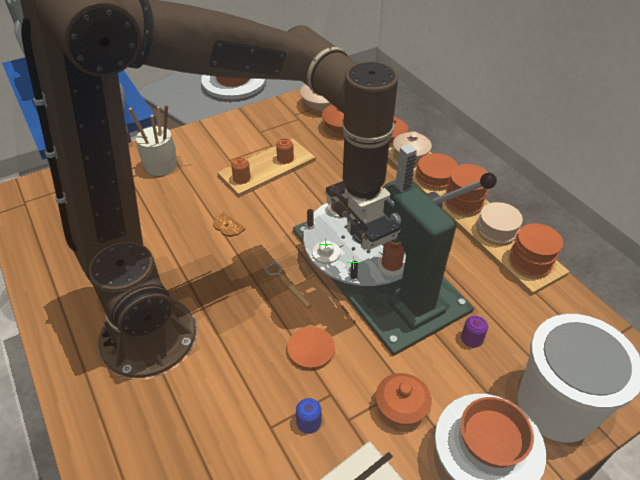

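```bash
python3 - <<'E'
import cv2
im=cv2.imread("pics/wrist1.png"); cv2.imwrite("pics/w1c.png",cv2.resize(im[180:280,260:400],None,fx=5,fy=5,interpolation=cv2.INTER_CUBIC))
E
```

```text
(no output)
```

View pics/w1c.png

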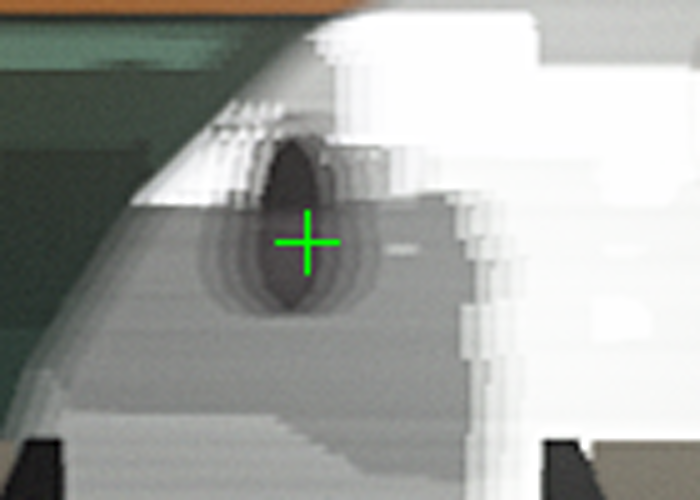

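Emit:
carry_out(
  series=[
    [[0,0,-2,0,0,0],[0,0,-2,0,0,0],[30,0,-2,0,0,0],[60,0,-2,0,0,0],[85,0,-2,0,0,0],[103,0,-2,0,0,0],[103,0,-2,0,0,0]],
  ],
)

```text
clock: 3.82
tool_pos: [0.5104, -0.1528, 0.0968]
orientation: [179.3, 89.9, 179.7]
force: [-0.2, -0.2, 0.5]
opening: 0.0439
```

```bash
python3 rel.py .509 -.155 .097; python3 - <<'E'
from h import *; from plant import *
import cv2
for n in ("wrist","side"):
    s=snapshot(n); im=s["color"][:,:,::-1].copy(); c=cam(s)
    cv2.imwrite(f"pics/{n}2.png",im)
    if n=="side": cv2.imwrite("pics/s2c.png",cv2.resize(im[160:310,280:480],None,fx=4,fy=4,interpolation=cv2.INTER_CUBIC))
E
```

```text
3.825 [ 0.51 -0.15  0.1 ] F [-0.17 -0.21  0.52] open 0.0439 q [  4.43  12.95 -25.49  -0.01 -51.68 -93.95]
shift [-0.24 -2.23 -1.38] turn [ 0.48 -0.12 -0.  ]
```

View pics/wrist2.png

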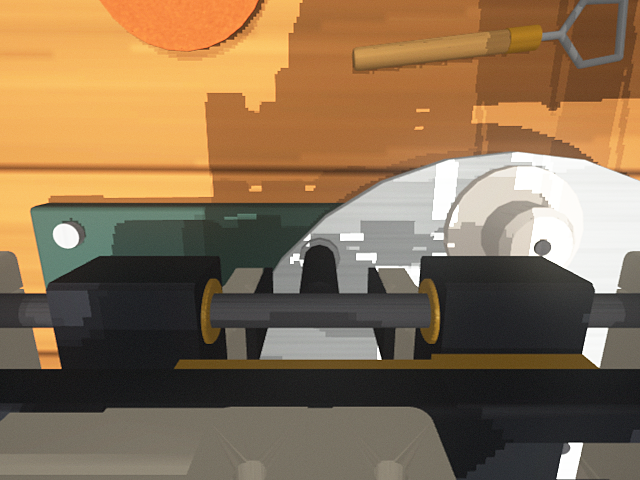

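View pics/s2c.png

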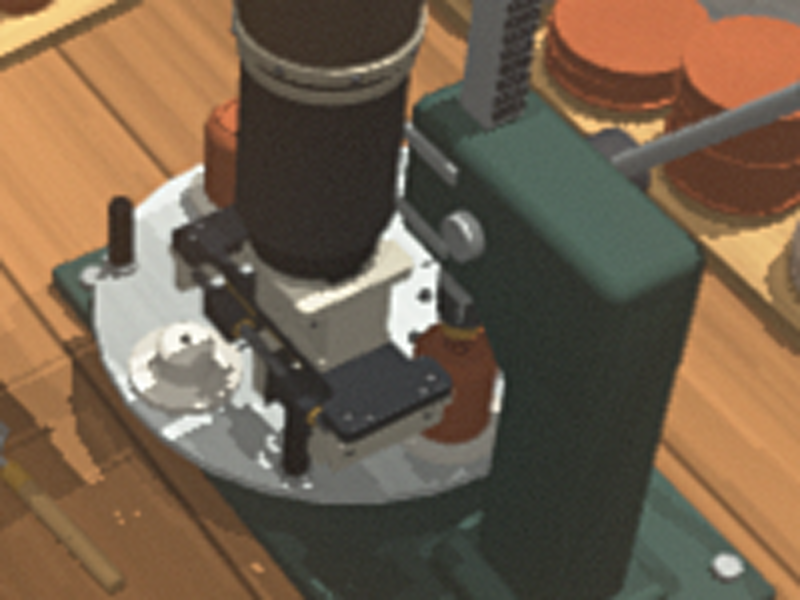

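```bash
python3 - <<'E'
import numpy as np
c=np.array([.618,-.0445]); b=np.radians(225+.57); r=.155
p0=np.array([.5104,-.1528])
for k,(th,l) in enumerate([(0,6),(0,11),(1.5,13),(4,13),(7.5,13),(11,13),(15,13),(19,13),(23,13),(27,13),(31,13),(35,13),(39,13),(43,13),(47,13),(51,13),(55,13),(59,13),(63,13),(67,13),(71,13),(75,13),(79,12),(82,10),(84,8),(86,6),(88,4),(89,2),(90,0)]):
    a=b-np.radians(th); p=c+r*np.array([np.cos(a),np.sin(a)])+[0,l/1000]
    print(k,th,p.round(4),"dy dz mm",((p-p0)*1000)[::-1].round(1))
E
```

```text
0 0 [ 0.5095 -0.1492] dy dz mm [ 3.6 -0.9]
1 0 [ 0.5095 -0.1442] dy dz mm [ 8.6 -0.9]
2 1.5 [ 0.5066 -0.1393] dy dz mm [13.5 -3.8]
3 4 [ 0.502  -0.1343] dy dz mm [18.5 -8.4]
4 7.5 [ 0.496  -0.1271] dy dz mm [ 25.7 -14.4]
5 11 [ 0.4904 -0.1194] dy dz mm [ 33.4 -20. ]
6 15 [ 0.4845 -0.1103] dy dz mm [ 42.5 -25.9]
7 19 [ 0.4794 -0.1008] dy dz mm [ 52. -31.]
8 23 [ 0.4749 -0.091 ] dy dz mm [ 61.8 -35.5]
9 27 [ 0.4711 -0.0809] dy dz mm [ 71.9 -39.3]
10 31 [ 0.468  -0.0705] dy dz mm [ 82.3 -42.4]
11 35 [ 0.4656 -0.0599] dy dz mm [ 92.9 -44.8]
12 39 [ 0.464  -0.0492] dy dz mm [103.6 -46.4]
13 43 [ 0.4632 -0.0385] dy dz mm [114.3 -47.2]
14 47 [ 0.463  -0.0276] dy dz mm [125.2 -47.4]
15 51 [ 0.4637 -0.0168] dy dz mm [136.  -46.7]
16 55 [ 0.4651 -0.0061] dy dz mm [146.7 -45.3]
17 59 [0.4672 0.0045] dy dz mm [157.3 -43.2]
18 63 [0.4701 0.0149] dy dz mm [167.7 -40.3]
19 67 [0.4737 0.0251] dy dz mm [177.9 -36.7]
20 71 [0.478  0.0351] dy dz mm [187.9 -32.4]
21 75 [0.483  0.0447] dy dz mm [197.5 -27.4]
22 79 [0.4886 0.0529] dy dz mm [205.7 -21.8]
23 82 [0.4933 0.0575] dy dz mm [210.3 -17.1]
24 84 [0.4966 0.0598] dy dz mm [212.6 -13.8]
25 86 [0.5   0.062] dy dz mm [214.8 -10.4]
26 88 [0.5036 0.0641] dy dz mm [216.9  -6.8]
27 89 [0.5054 0.0641] dy dz mm [216.9  -5. ]
28 90 [0.5073 0.064 ] dy dz mm [216.8  -3.1]
```

Emit:
carry_out(
  series=[
    [[0,3.5,-1,0,0,0],[0,8.5,-1,0,0,0],[0,13.5,-4,0,0,0],[0,18.5,-8.5,0,0,0],[0,25.5,-14.5,0,0,0],[0,33.5,-20,0,0,0],[0,42.5,-26,0,0,0],[0,52,-31,0,0,0],[0,62,-35.5,0,0,0],[0,72,-39.5,0,0,0]],
  ],
)

```text
clock: 5.18
tool_pos: [0.4682, -0.0833, 0.0973]
orientation: [-156.4, 89.7, -156.1]
force: [-5.2, -6.1, 2.5]
opening: 0.0441
```

```bash
python3 rel.py .4711 -.0809 .097; python3 - <<'E'
from h import *; from plant import *
import cv2
s=snapshot("top"); im=s["color"][:,:,::-1]
a=im[120:280,235:435]; b=snapshot("side")["color"][:,:,::-1][160:320,280:480]
import numpy as np
cv2.imwrite("pics/m1.png",cv2.resize(np.hstack([a,b]),None,fx=2,fy=2,interpolation=cv2.INTER_CUBIC))
E
```

```text
5.175 [ 0.47 -0.08  0.1 ] F [-5.19 -6.07  2.51] open 0.0441 q [  13.74    7.77  -32.18    0.06  -50.32 -103.48]
shift [0.26 2.42 2.96] turn [ 0.3  -0.25  0.11]
```

View pics/m1.png

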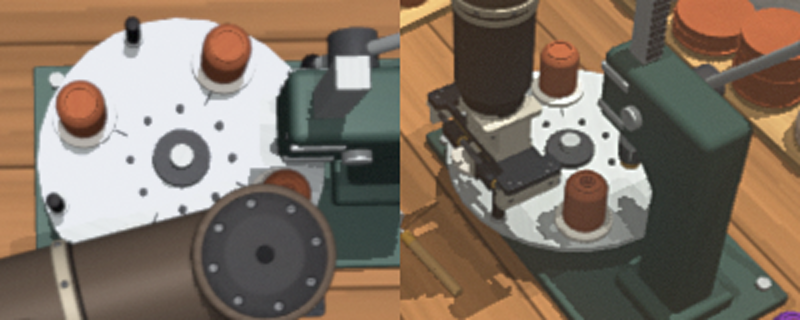

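Emit:
carry_out(
  series=[
    [[0,10.5,-2,0,0,0],[0,21,-4.5,0,0,0],[0,31.5,-6,0,0,0],[0,42.5,-6.5,0,0,0],[0,53,-7,0,0,0],[0,64,-6,0,0,0],[0,75,-4.5,0,0,0],[0,85.5,-2.5,0,0,0],[0,96,0.5,0,0,0],[0,106,4,0,0,0]],
  ],
)

```text
clock: 6.52
tool_pos: [0.4752, 0.0248, 0.0977]
orientation: [24.3, 89.9, 24.7]
force: [-0.2, 0.0, 0.1]
opening: 0.0437
```

```bash
python3 rel.py .474 .025 .097; python3 - <<'E'
from h import *; from plant import *
import cv2
s=snapshot("top"); im=s["color"][:,:,::-1]
a=im[120:280,235:435]; b=snapshot("side")["color"][:,:,::-1][160:320,280:480]
import numpy as np
cv2.imwrite("pics/m2.png",cv2.resize(np.hstack([a,b]),None,fx=2,fy=2,interpolation=cv2.INTER_CUBIC))
E
```

```text
6.525 [0.48 0.02 0.1 ] F [-0.16  0.02  0.1 ] open 0.0437 q [  26.77    7.58  -32.31    0.    -50.05 -116.4 ]
shift [ 0.73  0.18 -1.16] turn [ 0.37  0.05 -0.02]
```

View pics/m2.png

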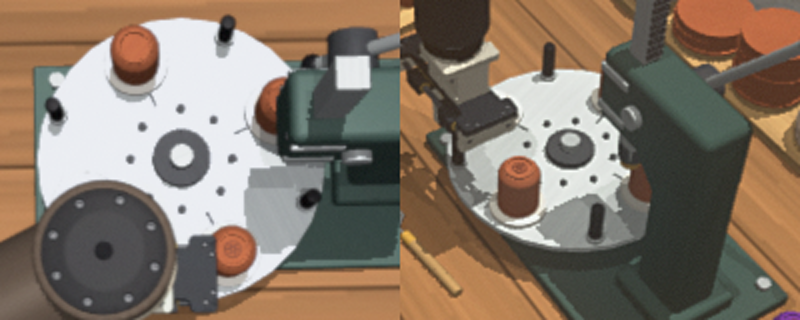

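Emit:
carry_out(
  series=[
    [[0,10,4,0,0,0],[0,19.5,9,0,0,0],[0,28,14.5,0,0,0],[0,32.5,19,0,0,0],[0,35,22.5,0,0,0],[0,37,26,0,0,0],[0,39,29,0,0,0],[0,39,31,0,0,0],[0,39,33,0,0,0],[0,39,33,0,0,0]],
  ],
)

```text
clock: 7.88
tool_pos: [0.5073, 0.0629, 0.0976]
orientation: [-130.3, 90.0, -130.0]
force: [-0.5, -0.3, 0.5]
opening: 0.0437
```

Emit:
carry_out(
  series=[
    [[0,0,0,0,0,0],[0,0,0,0,0,0],[0,0,0,0,0,0],[0,0,0,0,0,0],[0,0,0,0,0,0],[0,0,0,0,0,0],[0,0,0,0,0,0],[0,0,0,0,0,0]],
  ],
)

```text
clock: 8.88
tool_pos: [0.5072, 0.063, 0.0975]
orientation: [-170.2, 90.0, -169.8]
force: [-0.3, 0.1, -0.2]
opening: 0.0438
```

```bash
python3 rel.py .507 .064 .097; python3 - <<'E'
from h import *; from plant import *
import cv2
s=snapshot("top"); im=s["color"][:,:,::-1]
a=im[120:280,235:435]; b=snapshot("side")["color"][:,:,::-1][160:320,280:480]
import numpy as np
cv2.imwrite("pics/m3.png",cv2.resize(np.hstack([a,b]),None,fx=2,fy=2,interpolation=cv2.INTER_CUBIC))
cv2.imwrite("pics/wrist3.png",snapshot("wrist")["color"][:,:,::-1])
E
```

```text
8.875 [0.51 0.06 0.1 ] F [-0.3   0.06 -0.19] open 0.0438 q [  29.12   10.89  -28.14   -0.    -50.97 -118.77]
shift [ 0.55  1.02 -0.22] turn [ 0.35 -0.    0.  ]
```

View pics/m3.png

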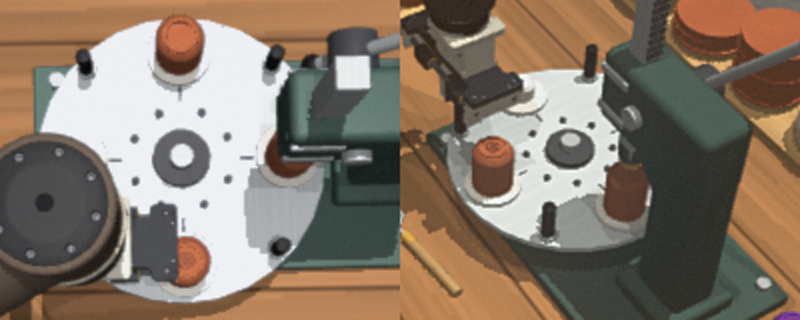

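View pics/wrist3.png

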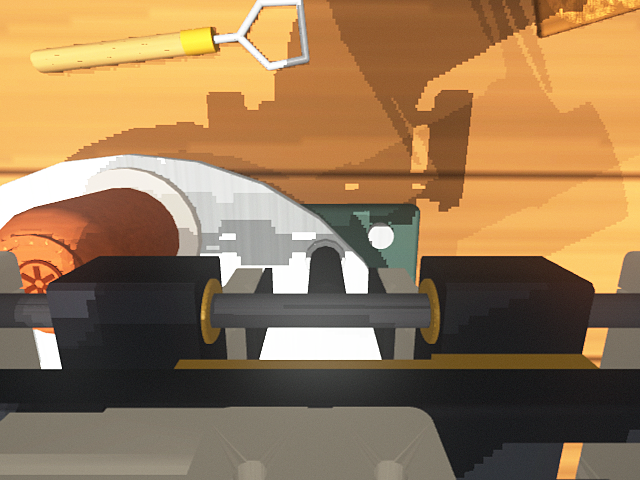

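The dial is in its detent with the pin centred and free between the pads. The stamp is visible on the cup foot at the take-off place. Next I rise, open and go over the cup.

Emit:
carry_out(
  series=[
    [[-25,0,0,0,0,0],[-60,0,0,0,0,0],[-103,0,0,0,0,0],[-103,-20,-3,0,0,0],[-103,-55,-8,0,0,0],[-103,-90,-13,0,0,0],[-103,-109,-14,0,0,0],[-103,-109,-14,0,0,0],[-103,-109,-14,0,0,0],[-103,-109,-14,0,0,0]],
  ],
)

```text
clock: 10.28
tool_pos: [0.4939, -0.0456, 0.2004]
orientation: [176.1, 90.0, 176.4]
force: [-0.1, -0.9, -0.2]
opening: 0.0439
```

Emit:
carry_out(
  series=[
    [[0,0,0,0,0,0],[0,0,0,0,0,0],[0,0,0,0,0,0],[0,0,0,0,0,0]],
  ],
  hand=-1,
)

```text
clock: 10.78
tool_pos: [0.4939, -0.046, 0.2006]
orientation: [76.8, 90.0, 77.2]
force: [0.2, -0.6, 0.3]
opening: 0.0779
```

```bash
python3 rel.py .493 -.0457 .098; python3 - <<'E'
from h import *; from plant import *
import cv2
o,T=state(); print(o["tool_pos"])
for n in ("wrist","side","top"):
    s=snapshot(n); im=s["color"][:,:,::-1].copy(); c=cam(s); print(n,proj(c,(.493,-.0457,.148)))
    cv2.imwrite(f"pics/{n}4.png",im)
im=cv2.imread("pics/side4.png"); cv2.imwrite("pics/s4c.png",cv2.resize(im[190:300,270:410],None,fx=5,fy=5,interpolation=cv2.INTER_CUBIC))
E
```

```text
10.775 [ 0.49 -0.05  0.2 ] F [ 0.23 -0.56  0.26] open 0.0779 q [  17.43    3.67  -21.69   -0.    -64.64 -107.07]
shift [102.56   0.29  -0.89] turn [ 0.36  0.   -0.  ]
[ 0.49389527 -0.0459911   0.20055949]
wrist (np.float64(320.9129144678163), np.float64(239.71267017862667))
side (np.float64(325.6850889585076), np.float64(233.26771539153674))
top (np.float64(328.23955665091495), np.float64(249.53822817267925))
```

View pics/wrist4.png

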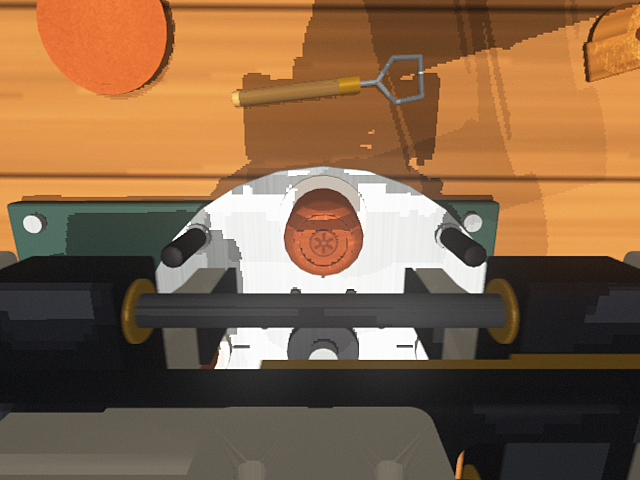

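View pics/s4c.png

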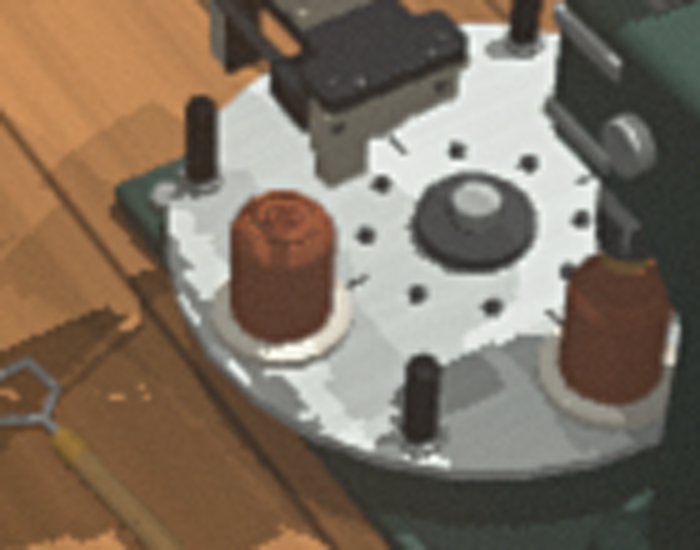

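Emit:
carry_out(
  series=[
    [[15,1,0.5,0,0,0],[45,1,0.5,0,0,0],[70,1,0.5,0,0,0],[90,1,0.5,0,0,0],[104,1,0.5,0,0,0],[104,1,0.5,0,0,0],[104,1,0.5,0,0,0]],
  ],
  hand=-1,
)

```text
clock: 11.8
tool_pos: [0.4949, -0.045, 0.0971]
orientation: [-0.3, 90.0, 0.1]
force: [0.1, -0.5, -0.4]
opening: 0.0878
```

```bash
python3 rel.py .494 -.045 .097; python3 - <<'E'
from h import *; from plant import *
import cv2
for n in ("wrist","side"):
    s=snapshot(n); im=s["color"][:,:,::-1].copy(); cv2.imwrite(f"pics/{n}5.png",im)
im=cv2.imread("pics/side5.png"); cv2.imwrite("pics/s5c.png",cv2.resize(im[190:300,270:410],None,fx=5,fy=5,interpolation=cv2.INTER_CUBIC))
E
```

```text
11.8 [ 0.49 -0.04  0.1 ] F [ 0.08 -0.53 -0.45] open 0.0878 q [  17.52    9.6   -29.9     0.02  -50.45 -107.17]
shift [ 0.05 -0.   -0.87] turn [0.36 0.04 0.  ]
```

View pics/wrist5.png

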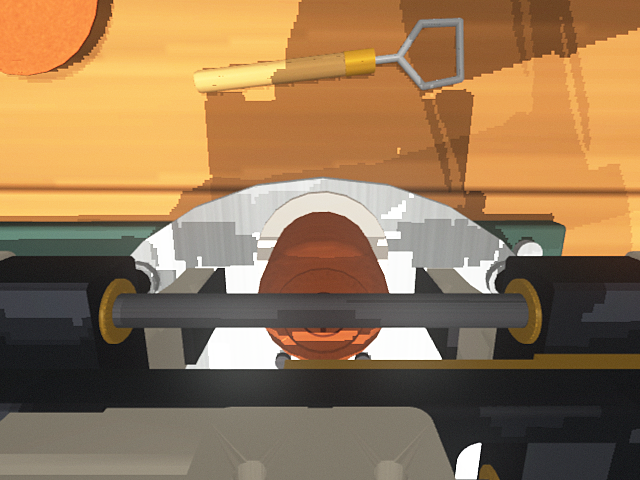

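View pics/s5c.png

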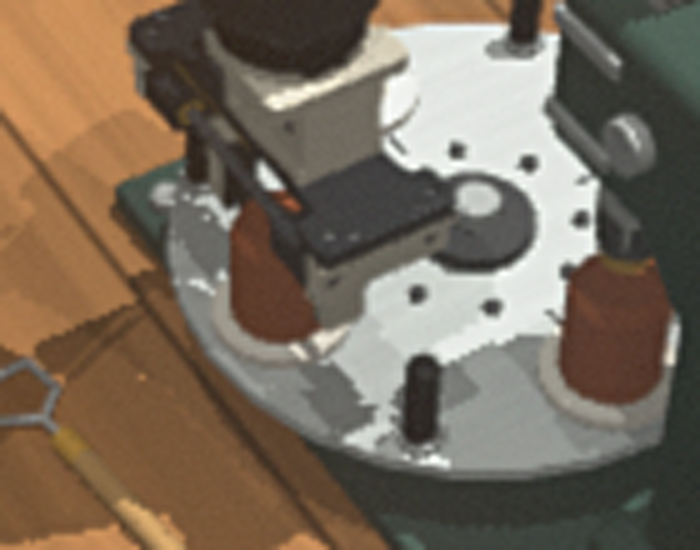

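```bash
python3 - <<'E'
from h import *; from plant import *
s=cam(snapshot("side")); w=cam(snapshot("wrist"))
for p in [(.4945,-.089,.097),(.4945,-.110,.097),(.485,-.089,.097),(.504,-.110,.097),(.4945,-.0435,.08)]:
    u,v=proj(s,p); print(p,(u-270)*5,(v-190)*5, proj(w,p))
# cup left edge / right edge at flange height in side
for du in (-.028,.028):
    d=s["R"][:,0]*du; print(((proj(s,np.array([.4945,-.0435,.09])+d)[0])-270)*5)
print(proj(w,(.4945-.028,-.0435,.135)),proj(w,(.4945+.0,-.0435+.028,.135)),proj(w,(.4945-.038,-.0435,.08)))
E
```

```text
(0.4945, -0.089, 0.097) 323.0250068062074 334.82257566550743 (np.float64(236.86303756577564), np.float64(267.1753727726297))
(0.4945, -0.11, 0.097) 344.49850502922374 361.0412082893299 (np.float64(196.9486879486601), np.float64(266.9600610847162))
(0.485, -0.089, 0.097) 307.48065305317425 341.8239495452997 (np.float64(235.90873952910067), np.float64(249.9424469154232))
(0.504, -0.11, 0.097) 360.05013782000276 353.95360156140697 (np.float64(198.3760440924895), np.float64(283.7697729154353))
(0.4945, -0.0435, 0.08) 277.3657108921435 301.0309111835514 (np.float64(323.02643806850716), np.float64(257.2965195360964))
224.86099670583883
330.2519020893709
(np.float64(324.7072759971611), np.float64(235.20577984915658)) (np.float64(389.8902100471768), np.float64(299.06308982015497)) (np.float64(323.5791917709202), np.float64(191.11122031495128))
```

Emit:
carry_out(
  series=[
    [[0,1,0,0,0,0],[0,1,0,0,0,0],[0,1,0,0,0,0],[0,1,0,0,0,0],[0,1,0,0,0,0],[0,1,0,0,0,0],[0,1,0,0,0,0],[0,1,0,0,0,0]],
  ],
  hand=1,
)

```text
clock: 13.0
tool_pos: [0.4944, -0.044, 0.0965]
orientation: [61.1, 90.0, 61.5]
force: [-0.3, -0.0, 0.5]
opening: 0.0525
```

Emit:
carry_out(
  series=[
    [[0,0,0,0,0,0],[0,0,0,0,0,0],[0,0,0,0,0,0],[0,0,0,0,0,0]],
  ],
)

```text
clock: 13.5
tool_pos: [0.4944, -0.0441, 0.0966]
orientation: [47.7, 90.0, 48.0]
force: [0.6, -0.1, 0.2]
opening: 0.0529
```

```bash
python3 rel.py .494 -.044 .097; python3 - <<'E'
from h import *; from plant import *
import cv2
cv2.imwrite("pics/wrist6.png",snapshot("wrist")["color"][:,:,::-1])
E
```

```text
13.5 [ 0.49 -0.04  0.1 ] F [ 0.56 -0.13  0.22] open 0.0529 q [  17.64    9.61  -29.96   -0.    -50.42 -107.29]
shift [-0.44  0.06 -0.4 ] turn [ 0.35  0.   -0.  ]
```

View pics/wrist6.png

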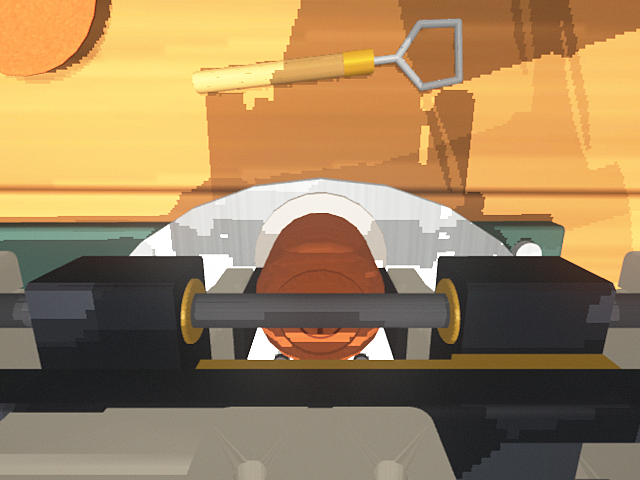

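Emit:
carry_out(
  series=[
    [[-2,0,0,0,0,0],[-5,0,0,0,0,0],[-10,0,0,0,0,0],[-15,0,0,0,0,0],[-15,0,0,0,0,0],[-15,0,0,0,0,0]],
  ],
)

```text
clock: 14.3
tool_pos: [0.4943, -0.0441, 0.1116]
orientation: [77.1, 90.0, 77.5]
force: [0.6, -0.1, -2.4]
opening: 0.0526
```

```bash
python3 rel.py .494 -.044 .197; python3 - <<'E'
from h import *; from plant import *
import cv2
cv2.imwrite("pics/wrist7.png",snapshot("wrist")["color"][:,:,::-1])
im=snapshot("side")["color"][:,:,::-1]; cv2.imwrite("pics/s7c.png",cv2.resize(im[190:300,270:410],None,fx=5,fy=5,interpolation=cv2.INTER_CUBIC))
E
```

```text
14.3 [ 0.49 -0.04  0.11] F [ 0.56 -0.15 -2.37] open 0.0526 q [  17.64    8.58  -28.89   -0.01  -52.52 -107.29]
shift [-85.45   0.06  -0.31] turn [ 0.35  0.   -0.  ]
```

View pics/wrist7.png

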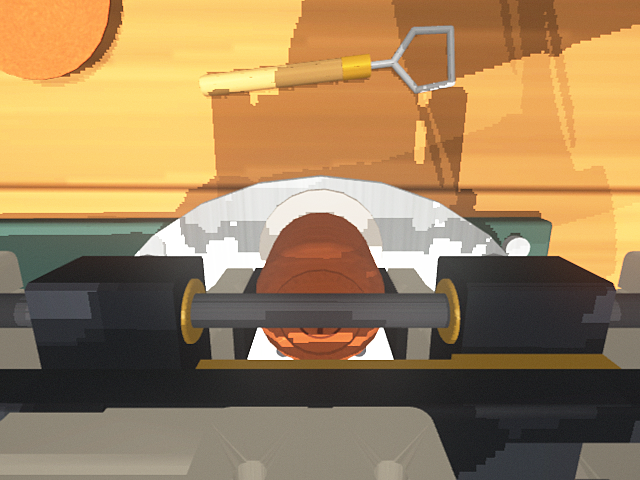

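View pics/s7c.png

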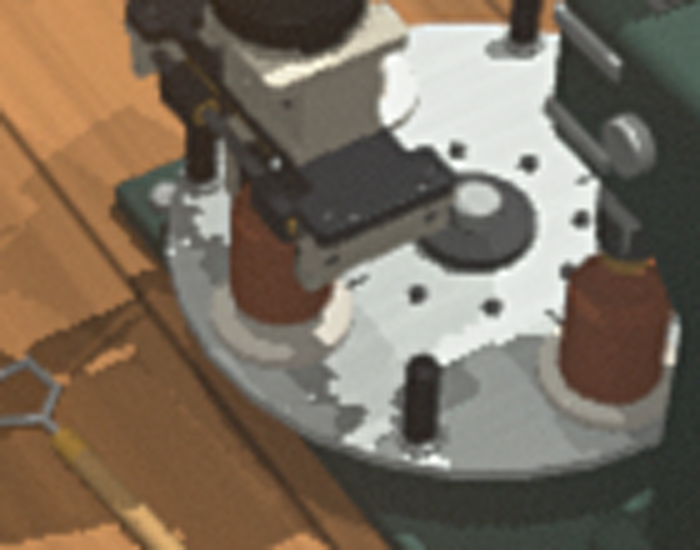

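The cup moves with the gripper: its place in the wrist view is unchanged, and the force shows 2.4 N of weight. I lift on to 10 cm.

Emit:
carry_out(
  series=[
    [[-5,0,0,0,0,0],[-14,0,0,0,0,0],[-25,0,0,0,0,0],[-37,0,0,0,0,0],[-49,0,0,0,0,0],[-61,0,0,0,0,0],[-72,0,0,0,0,0],[-80,0,0,0,0,0],[-85,0,0,0,0,0],[-85,0,0,0,0,0]],
  ],
)

```text
clock: 15.65
tool_pos: [0.4945, -0.044, 0.1968]
orientation: [25.6, 90.0, 26.0]
force: [-0.5, -0.0, -2.2]
opening: 0.0529
```

Emit:
carry_out(
  series=[
    [[0,0,0,0,0,0],[0,0,0,0,0,0],[0,0,0,0,0,0],[0,0,0,0,0,0],[0,0,0,0,0,0],[0,0,0,0,0,0],[0,0,0,0,0,0],[0,0,0,0,0,0]],
  ],
)

```text
clock: 16.65
tool_pos: [0.4944, -0.0441, 0.1966]
orientation: [12.9, 90.0, 13.3]
force: [0.7, -0.8, -1.5]
opening: 0.0523
```

```bash
python3 rel.py .494 -.044 .197; python3 - <<'E'
from h import *; from plant import *
import cv2
a=snapshot("wrist")["color"][:,:,::-1]
im=snapshot("side")["color"][:,:,::-1]; cv2.imwrite("pics/s8c.png",cv2.resize(im[150:300,270:470],None,fx=4,fy=4,interpolation=cv2.INTER_CUBIC))
cv2.imwrite("pics/wrist8.png",a)
cv2.imwrite("pics/top8.png",snapshot("top")["color"][:,:,::-1])
E
```

```text
16.65 [ 0.49 -0.04  0.2 ] F [ 0.65 -0.8  -1.47] open 0.0523 q [  17.64    3.88  -22.01    0.    -64.11 -107.29]
shift [-0.42  0.07 -0.4 ] turn [ 0.35  0.   -0.  ]
```

View pics/s8c.png

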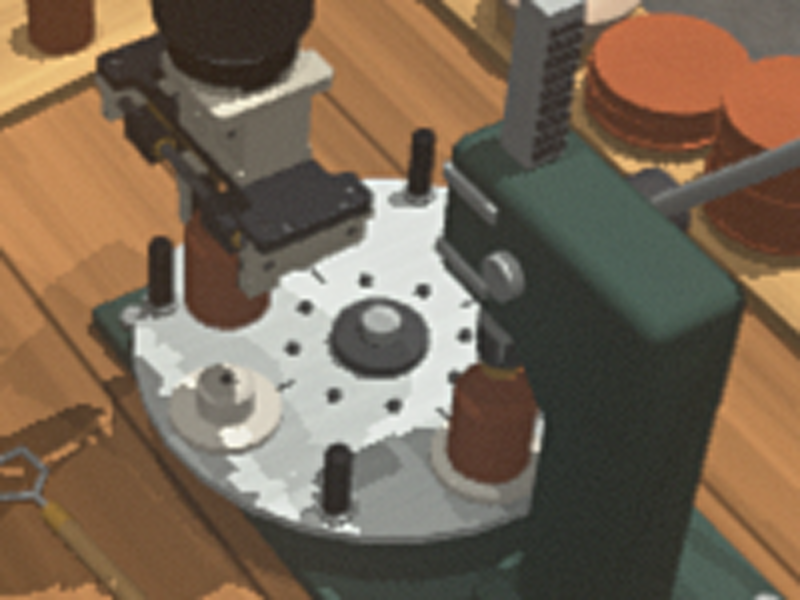

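View pics/wrist8.png

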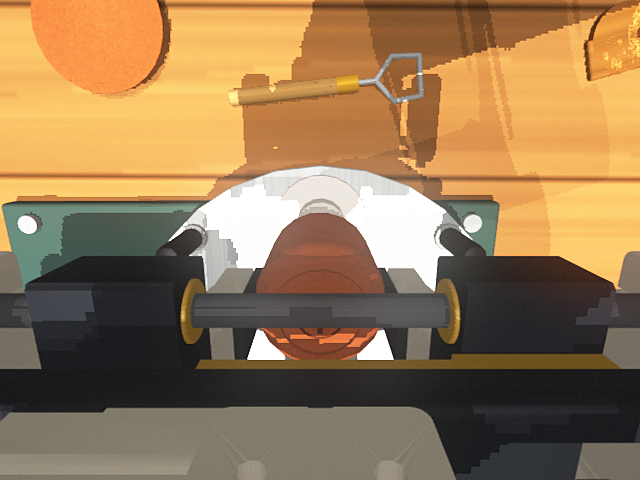

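View pics/top8.png

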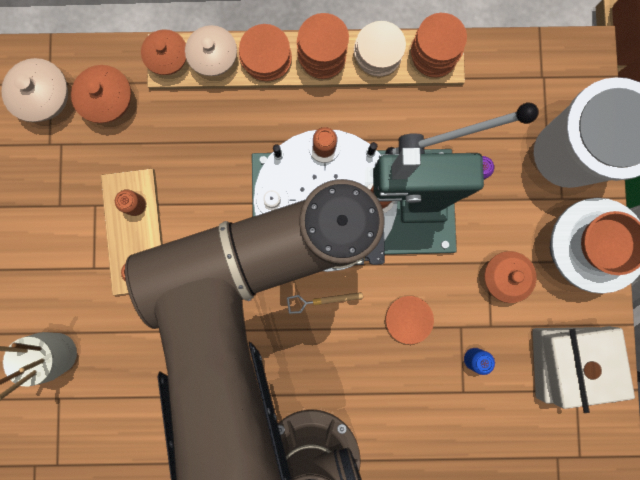

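The cup hangs clear of its chuck and level, its position in the gripper unchanged. cup_b and cup_c are on their chucks, and the other things are where they were.

```bash
python3 -c "
from plant import *; print(close_job())"
```

```text
the job is handed in; nothing more can be done
None
```

I turned the dial one click clockwise by its handle, with the fingers loosely round it, and it settled in the detent. I then gripped the stamped cup by its sides, lifted it 100 mm straight up, and handed the job in still holding it at 16.7 s.

- **Cup and grip:** the tool was vertical within 0.1°, and the cup had not shifted in the gripper in the wrist view. The force reading showed 1.5–2.4 N of weight during and after the lift.
- **Surroundings:** cup_b and cup_c were on their chucks, and the saucer, lidded pot, loop tool and cup_d were where they started. The arm hid most of cup_e in the last top view, and only part of the rib was in the last close-up. I saw no sign that either had moved.
- **Disagreement:** the measured opening was 52–53 mm against the cup's 56 mm diameter. I put this down to give in the fingers but did not confirm it; the opening stayed within 0.6 mm throughout the lift.

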